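# Lock the brush rest onto the work board

## Task

In the printmaking studio, pick up the wooden brush rest by its block, set its keyhole plate down over the two brass screw heads on the work board, and slide it along until the necks of the screws are home in the narrow slots and the red spring catch has popped up behind the plate, so that it is locked. Work gently, feeling for the screws rather than forcing the plate, then let go and move clear. Leave the mug, the phone and the plastic tub where they are.

Things in the scene. Friction and masses are not known exactly. Their poses are not given: they have to be found in the camera images.
- rest_mid (a point): Loose brush rest (180-330 g), flat on the bench: centre of its pale wooden block, 30 mm over the plate's underside, axes as the plate's. The block, 14 (x) by 60 (y) by 50 mm high on the plate's middle (top 55 mm over the underside), is pinched across its 14 mm. Seated flat on the bar this point is 52 mm above the bench; with the plate lying on top of the screw heads, 64 mm.
- brush_rest: Its aluminium plate, 64 (x) by 130 (y) by 5 mm; origin: centre of underside. x is the direction it slides to lock, z up; the red-striped edge is the trailing -x one. Two keyholes, at y = -45 and +45: entry hole 17 mm wide (roughly round) centred at x = +7; from it a slot 10 mm wide runs to -x and ends at x = -12.5.
- rest_stripe (a point): Middle of the red-striped trailing edge of the plate, on its top: 32 mm to -x of the rest's centre, 5 mm above the underside.
- board: Fixed wooden work board, 210 (x) by 240 (y) by 18 mm; origin: centre of its underside, on the bench. Dark stripe at its +x end. Its x axis is the slide-to-lock direction: the rest's x axis must point the same way. A dark steel bar, 100 (x) by 150 (y) by 4 mm, lies on it, adjustable along x.
- bar_zero (a point): Mark on the board, board axes: where the centre of the bar's top (22 mm above the bench) is at its rearmost setting, 15 mm to -x of the board's centre. The real bar is firmly clamped c = 4 to 28 mm to +x of it (unmeasured: feel for it), exact in y. Rest centre at x = c-16 from here: heads in the entry holes; at x = c: home, necks against slot ends.
- screws_zero (a point): Mid-point between the two brass-headed screws at the bar's top, were the bar at its rearmost setting (x = -9 from bar_zero); really c further to +x. Screws at y = -45 and +45: necks 7 mm across; heads 14 mm across, bevelled to 13 at the top; heads' underside 7 mm and top 12 mm above the bar.
- catch (a joint): Red spring catch, 8 (x) by 24 (y) mm, centred at x = c-37.8, y = 0 from bar_zero. 0 = up (top 8 mm above the bar), 0.008 m = pushed down level with the bar; 1.5 N to start, 3.5 N when level. The plate at its entry holds it down; at home the trailing edge is 1.8 mm past it and it springs up, blocking the way back.
- mug_mid (a point): White mug, 80 mm across, 90 mm high; point on its axis 40 mm up. Leave alone.
- phone: Phone lying flat, 150 (x) by 74 by 9 mm; origin at the centre of its underside. Leave alone.
- tub_mid (a point): White plastic tub, 116 mm across, 75 mm high; point on its axis 40 mm up. Leave alone.
Mind the look-alikes: they are no part of the job. Leave any green or purple look-alike of the brush_rest alone.

How it is judged:
By the outcome, as a careful person would: the job done as asked, in the order asked, and still so for the second after the job is handed in, with the robot touching nothing.
It also fails if it takes over 72 s, if anything falls off the work surface, if the arm or the gripper's body presses on something with over 40 N, if the wrist force passes 120 N, or if a joint passes its speed limit or range.

## Robot

A 6-joint arm with a two-finger parallel gripper is mounted at the origin on the work surface. World frame = base frame: x ahead of the robot, y to its left, z up, the work surface at z = 0. Lengths are in m, angles in rad, forces in N, time in s.
With the tool pointing down it reaches from about 0.3 to 0.775 m from the base axis. Payload 14.6 kg.
Tool frame: the origin (TCP) lies midway between the tips of the shut fingers; the grasp point (between the pads) lies 19 mm behind it (arm.hold_point_z is the distance from the TCP to the grasp point, in m); z points along the fingers, y is the line along which they close (so a half turn about z gives the same grasp; the last joint's range is limited). The gripper opens to 85 mm and grips with 20 to 120 N. Pads are 22 mm wide; open, the fingers measure 114 mm over their backs; the gripper's body (76 mm by 85 mm) begins 54 mm behind the grasp point. The pads swing forward as they close: fully open they stand 13 mm farther back than shut.
Start: joints at [1.21, 0.3, 1.521, -0, 1.321, -0.067], TCP at [0.159, 0.526, 0.231] pointing down, gripper open.
Joint ranges: [-3.03, 3.03], [-0.79, 2.21], [0.23, 2.52], [-1.04, 4.18], [0, 3.07], [-2.55, 2.55]. Speed limits (rad/s): [2.22, 2.22, 2.57, 3.14, 3.14, 3.14].

## Interface

Orientations are given as a unit quaternion [x, y, z, w].
In Python, from workcell import monitor, grab_frame, order, cut_out, arm gives the robot as it stands.
- The arm moves only by the tool servo_tool, never from a script. Its argument "deltas" is a list of rows, each a list of 3 entries, a list of its own where there are three numbers: the shift along the world's x, y, z in cm, then the turn, a rotation vector about the world's x, y, z in rad, then the finger opening in cm, from 0 to 8.54. In form: [[[dx, dy, dz], [ax, ay, az], jaw], ...]. A call has exactly 8 rows; each row is the pose to reach, as a shift and turn from the pose commanded when the call began; what a row does not reach only later rows make up. A row lasts 1/8 s, in which the tool goes at most 62.5 mm and 10.7 degrees, less where a joint would pass 70% of its speed; a pose out of reach is approached as far as the arm can. A call with a gripper value outside its range is refused whole. The fingers move at their own pace and stop on an object; "newtons" is the grip in N (left out, the last holds). Time passes only in rows, so rows that repeat a pose let the fingers close, or fill a call up. It gives the time, the measured TCP pose, the force, the opening and the grip force at its end, in the units of the state.
- monitor.observe(): the state, without advancing time (a new reading comes with each control period).
- grab_frame(name): name is "scene" or "side" or "wrist"; returns a dict with "frame" (384x512x3 uint8, blue, green, red), "camera_matrix" (3x3 intrinsics, pixels), "R" (3x3) and "t" (3): a world point X has camera coordinates R X + t; the wrist camera has in their place "tool_from_camera" (4x4, takes a point from camera to tool coordinates, whose origin is the TCP and whose axes are the flange's). Camera axes: x right, y down, z forward; pixel columns grow to the right and rows downward; lengths in m; the calibration is good to about 2 mm. A picture is of the moment at which its call begins: read the wrist's pose just before it. There is no depth.
- order.sign_off(): hands the job in; it is judged then, once.
Trained networks look in a picture, given as the dict that the camera call returned (one of the last four; its "shot" number tells which), for a name from the list of things; names that differ only in an ending like _2 or _b are one class to them, and where a whole thing is asked for, a point or a joint stands for the part that bears it (a point fixed in the world has none). Each returns a list of dicts, best first, with "confidence" (0 to 1); they miss things now and then, are a little off and sometimes report something else, mostly with a low value. They report only what shows in the picture. A call takes as long as a camera call. They do not tell look-alikes from the thing itself.
- cut_out(picture, thing): "region" (384x512 bool, what is visible of it) and "pixel" ([row, column] in pixels, amid what is visible of it).
The state is a dict: "t": time; "qpos": joint angles; "joint_vel": joint speeds; "joint_efforts": joint torques, N m; "tool_pos": TCP position; "tcp_rot": TCP orientation; "contact_force": force on the tool from outside, world axes, zero at the start; "torque": the same for the moment, N m; "finger_gap": finger opening in m; "gripper_force": force on a finger pad.
Only numpy, scipy, OpenCV 4.12 (cv2) and the standard library are available. Lean on these libraries where they do the work, as an engineer would, in place of code of your own. Each camera call takes 0.05 s, during which the arm holds its last target. There are 200 camera calls.

## Working session

There is one attempt and no reset: what is moved stays moved. The work goes in short steps, Python scripts to look and compute and a tool call to move; the robot and the scene stay as the last step left them, time stands still between calls to the robot, and variables do not carry over. Pictures are saved under pics/ and viewed, at most 10 in all, crops included, and the job is handed in when it is done.

Besides the shell and the picture viewer there is one more tool, called after "Request:" as a command line: name --argument value ..., lists and objects as JSON in quotes. servo_tool: Moves the arm, as the interface text tells. Its arguments: {"type":"object","properties":{"deltas":{"type":"array","items":{"type":"array"}},"newtons":{"type":"number"}},"required":["deltas"]}

```bash
mkdir -p pics; ls; cat > h.py <<'E'
import numpy as np, cv2
from workcell import monitor, grab_frame, order, cut_out, arm
from scipy.spatial.transform import Rotation as Rn
def cam(name):
    s=monitor.observe(); f=grab_frame(name)
    if name=='wrist':
        T=np.eye(4);T[:3,:3]=Rn.from_quat(s['tcp_rot']).as_matrix();T[:3,3]=s['tool_pos']
        M=T@f['tool_from_camera']; R=M[:3,:3].T; t=-R@M[:3,3]
    else: R,t=np.array(f['R']),np.array(f['t'])
    return f,np.array(f['camera_matrix']),R,t
def onplane(px,K,R,t,z):  # px (row,col)
    d=R.T@np.linalg.inv(K)@np.array([px[1],px[0],1.]); c=-R.T@t
    return c+d*(z-c[2])/d[2]
def proj(X,K,R,t):
    p=K@(R@np.asarray(X)+t); return p[:2]/p[2]
E
python3 - <<'E'
from h import *
ims=[]
for n in ['scene','side']:
    f,K,R,t=cam(n); ims.append(f['frame'])
    print(n,'cam at',(-R.T@t).round(3))
    for th in ['brush_rest','board','catch','mug_mid','phone','tub_mid']:
        for d in cut_out(f,th)[:3]:
            print(th,round(d['confidence'],2),np.round(d['pixel']),onplane(d['pixel'],K,R,t,.02).round(3),d['region'].sum())
for n,i in zip('ab',ims): cv2.imwrite(f'pics/{n}.png',cv2.resize(i,(800,600)))
print(arm.hold_point_z, monitor.observe())
E
```

```text
pics
scene cam at [ 1.165 -0.397  0.835]
brush_rest 0.97 [205. 253.] [ 0.583 -0.155  0.02 ] 871
brush_rest 0.64 [249. 272.] [ 0.737 -0.167  0.02 ] 994
brush_rest 0.56 [178. 211.] [ 0.437 -0.232  0.02 ] 758
board 0.18 [168. 347.] [0.565 0.171 0.02 ] 3820
mug_mid 0.68 [240. 349.] [0.792 0.031 0.02 ] 1468
phone 0.6 [150. 264.] [ 0.39  -0.033  0.02 ] 762
tub_mid 0.64 [260. 138.] [ 0.627 -0.494  0.02 ] 1971
side cam at [0.348 0.47  0.876]
brush_rest 0.9 [181. 204.] [ 0.717 -0.152  0.02 ] 1286
brush_rest 0.86 [204. 336.] [ 0.412 -0.212  0.02 ] 1087
brush_rest 0.72 [206. 260.] [ 0.567 -0.136  0.02 ] 1206
board 0.74 [335. 206.] [0.547 0.184 0.02 ] 11504
board 0.27 [208. 257.] [ 0.573 -0.129  0.02 ] 1160
catch 0.49 [333. 187.] [0.58  0.195 0.02 ] 69
mug_mid 0.83 [217. 132.] [0.818 0.007 0.02 ] 1985
phone 0.88 [279. 323.] [ 0.381 -0.015  0.02 ] 2312
tub_mid 0.87 [ 95. 278.] [ 0.669 -0.516  0.02 ] 1540
tub_mid 0.29 [334. 204.] [0.549 0.183 0.02 ] 11552
0.0187 {'t': 0.7, 'qpos': array([ 1.21041227e+00,  2.99867476e-01,  1.52100167e+00,  5.60855811e-06,
        1.32073314e+00, -6.65954822e-02]), 'joint_vel': array([-0.00057038, -0.00231662,  0.00046375, -0.00089866, -0.00024605,
        0.00130069]), 'joint_efforts': array([ 6.55037820e-04, -5.43256187e+01, -3.61949480e+01,  4.82968699e-05,
        5.60551507e-04,  4.66023073e-05]), 'tool_pos': array([0.15926188, 0.52641733, 0.23129772]), 'tcp_rot': array([ 1.46367262e-01,  9.89230319e-01, -4.12941598e-06, -3.67540095e-06]), 'contact_force': array([-0.16073672,  0.56963617, -0.76733968]), 'torque': array([ 0.01689569, -0.00724949,  0.06930621]), 'gripper_force': 0.0, 'finger_gap': 0.0854896049706199}
```

View pics/b.png

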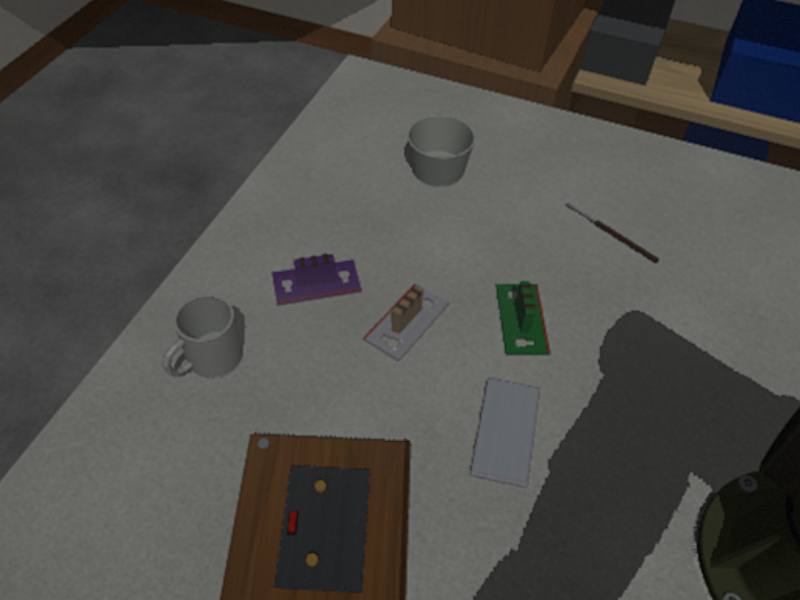

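View pics/a.png

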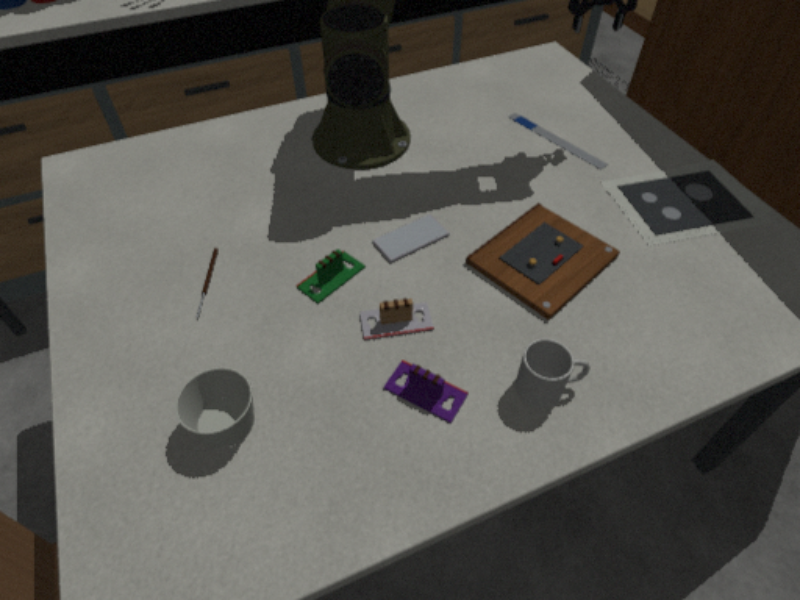

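The side view (800 px) shows the real rest: grey plate, pale block near (405,310), red edge on its left. The board is at bottom left, with brass screws at (320,486) and (312,560), the red catch at (293,522) and the dark stripe along the right edge, so the slide direction is about world -x. The green (522,320) and purple (317,280) copies are look-alikes.

```bash
python3 - <<'E'
from h import *
f,K,R,t=cam('side')
s=.64
P=lambda u,v,z: onplane((v*s,u*s),K,R,t,z).round(4)
for n,u,v,z in [('stripeA',365,338,.005),('stripeB',415,285,.005),('far1',400,360,.005),('far2',449,300,.005),('screw1',320,486,.034),('screw2',312,560,.034),('catch',293,522,.03),('bt1',409,439,.018),('bt2',250,434,.018),('blocktop',408,297,.055)]: print(n,P(u,v,z))
f=grab_frame('wrist'); print(np.round(f['tool_from_camera'],3),np.round(f['camera_matrix'],1))
E
```

```text
stripeA [ 0.6156 -0.0955  0.005 ]
stripeB [ 0.5864 -0.2181  0.005 ]
far1 [ 0.5541 -0.0805  0.005 ]
far2 [ 0.528  -0.2114  0.005 ]
screw1 [0.5657 0.1472 0.034 ]
screw2 [0.5339 0.2313 0.034 ]
catch [0.5757 0.1991 0.03  ]
bt1 [0.493  0.0368 0.018 ]
bt2 [0.6854 0.1129 0.018 ]
blocktop [ 0.5736 -0.1538  0.055 ]
[[-0.001 -0.958 -0.288  0.073]
 [ 1.    -0.001  0.001 -0.001]
 [-0.001 -0.288  0.958 -0.144]
 [ 0.     0.     0.     1.   ]] [[294.4   0.  255.7]
 [  0.  294.4 195.5]
 [  0.    0.    1. ]]
```

Request:
servo_tool --deltas '[[[4,-3.5,0],[0,0,-0.1],8.5],[[9.5,-8,0],[0,0,-0.22],8.5],[[15,-13,0],[0,0,-0.36],8.5],[[21,-18,0],[0,0,-0.5],8.5],[[27,-23,0],[0,0,-0.64],8.5],[[32.5,-28,0],[0,0,-0.78],8.5],[[37,-32,0],[0,0,-0.88],8.5],[[39,-33.6,0],[0,0,-0.916],8.5]]'

```text
t: 1.8
tool_pos: [0.5323, 0.2045, 0.2315]
tcp_rot: [0.57, 0.822, 0.0, 0.0]
contact_force: [0.2, 1.3, 0.3]
finger_gap: 0.0853
gripper_force: 0.0
```

```bash
python3 - <<'E'
from h import *
for i in range(5): grab_frame('wrist')
f,K,R,t=cam('wrist'); im=f['frame']; print(monitor.observe()['tool_pos'],monitor.observe()['tcp_rot'])
for X in [(.5657,.1472,.034),(.5339,.2313,.034),(.5757,.1991,.03)]: print(proj(X,K,R,t).round(1))
hsv=cv2.cvtColor(im,cv2.COLOR_BGR2HSV)
for n,m,z in [('red',((hsv[...,0]<5)|(hsv[...,0]>174))&(hsv[...,1]>170)&(hsv[...,2]>60),.030),('brass',(hsv[...,0]>13)&(hsv[...,0]<28)&(hsv[...,1]>110)&(hsv[...,2]>110),.034)]:
    k,l,st,c=cv2.connectedComponentsWithStats(m.astype(np.uint8))
    for i in range(1,k):
        if st[i,4]>30: print(n,st[i],c[i].round(1),onplane(c[i][::-1],K,R,t,z).round(4))
cv2.imwrite('pics/w1.png',cv2.resize(im,(800,600)))
np.savez('w1.npz',im=im,K=K,R=R,t=t)
E
```

```text
[0.53038097 0.20679223 0.2312916 ] [ 5.68307910e-01  8.22815963e-01 -9.25534611e-06 -1.04892217e-04]
[266.  224.8]
[266.6 152.5]
[289. 189.]
red [285 180   8  20 137] [288.5 189.5] [0.5753 0.1983 0.03  ]
brass [205  87   5  28  64] [207.4  98.6] [0.4515 0.2636 0.034 ]
brass [215 104   3  23  36] [215.4 116.8] [0.4658 0.2484 0.034 ]
brass [260 148  11  12 104] [265.2 153.7] [0.5328 0.2295 0.034 ]
brass [304 190   5  72 166] [306.3 226.9] [0.6138 0.1623 0.034 ]
brass [260 220  10  11  86] [264.5 225.5] [0.5643 0.1456 0.034 ]
brass [260 245   5  22  63] [262.  254.3] [0.5757 0.1074 0.034 ]
```

View pics/w1.png

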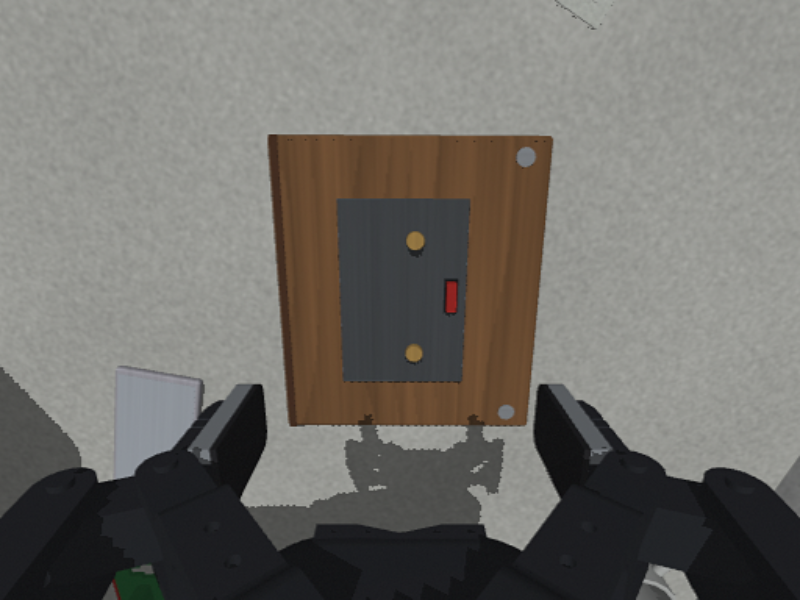

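Wrist view (800 px): the board is seen from above, with screws at (415,241) and (414,353), the catch at (451,297) and the dark edge on the left. It agrees with the side camera within 2 mm. Next, the rest.

Request:
servo_tool --deltas '[[[0.4,-4,-0.3],[0,0,-0.06],8.5],[[1,-9.5,-0.8],[0,0,-0.15],8.5],[[1.8,-15.5,-1.5],[0,0,-0.25],8.5],[[2.4,-21.5,-2],[0,0,-0.35],8.5],[[3.1,-27.5,-2.5],[0,0,-0.45],8.5],[[3.8,-33,-3],[0,0,-0.53],8.5],[[4.1,-35.8,-3],[0,0,-0.577],8.5],[[4.1,-35.8,-3],[0,0,-0.577],8.5]]'

```text
t: 3.1
tool_pos: [0.5718, -0.1521, 0.2013]
tcp_rot: [0.779, 0.626, -0.0, 0.0]
contact_force: [-0.4, 1.2, -0.2]
finger_gap: 0.085
gripper_force: 0.0
```

```bash
python3 - <<'E'
from h import *
for i in range(3): grab_frame('wrist')
f,K,R,t=cam('wrist'); im=f['frame']; s=monitor.observe();print(s['tool_pos'],s['tcp_rot'])
for d in cut_out(f,'brush_rest'):
    r=d['region'].astype(np.uint8); c=max(cv2.findContours(r,0,2)[0],key=cv2.contourArea)[:,0]
    W=np.array([onplane(p[::-1],K,R,t,.005)[:2] for p in c]).astype(np.float32)
    print(d['confidence'],d['pixel'],cv2.minAreaRect(W))
cv2.imwrite('pics/w2.png',cv2.resize(im,(800,600)))
np.savez('w2.npz',im=im,K=K,R=R,t=t)
E
```

```text
[ 0.57202402 -0.1502214   0.20156946] [7.78432443e-01 6.27728368e-01 1.43148211e-04 8.77156657e-05]
0.86 [155.7, 392.0] ((0.7290767431259155, -0.16508227586746216), (0.13071316480636597, 0.07092742621898651), 34.104312896728516)
0.83 [243.0, 142.0] ((0.409647673368454, -0.22830908000469208), (0.082426518201828, 0.1322687566280365), 24.242267608642578)
0.81 [171.7, 258.8] ((0.5709558725357056, -0.151685893535614), (0.13036015629768372, 0.06388457864522934), 76.59728240966797)
```

View pics/w2.png

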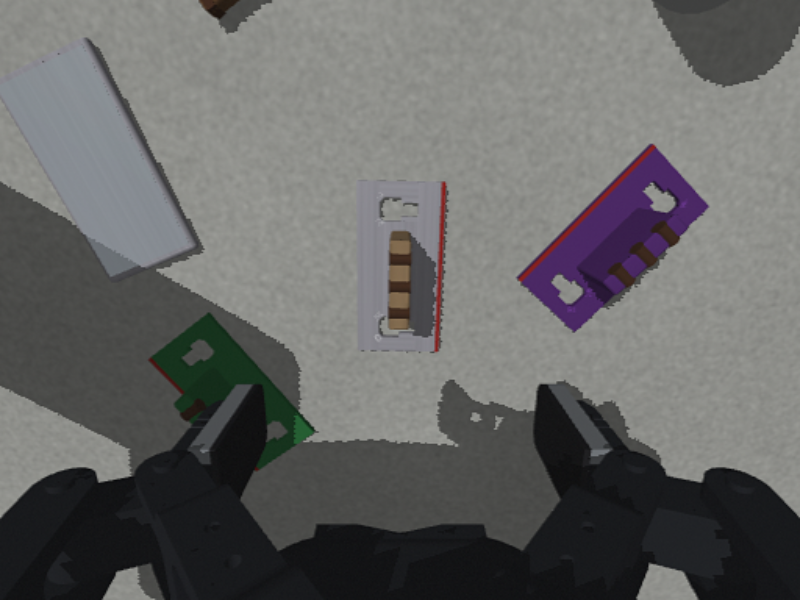

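The wrist view (800 px) shows the real rest upright at (400,268) with its red edge on the right at x≈440. The purple copy is at right and the green one at lower left, both clear of the fingers. Descending to pinch the block.

Request:
servo_tool --deltas '[[[-0.1,-0.15,-4],[0,0,-0.02],5.5],[[-0.1,-0.15,-9],[0,0,-0.02],5.5],[[-0.1,-0.15,-13.5],[0,0,-0.02],5.5],[[-0.1,-0.15,-17],[0,0,-0.02],5.5],[[-0.1,-0.15,-18.4],[0,0,-0.02],5.5],[[-0.1,-0.15,-18.4],[0,0,-0.02],5.5],[[-0.1,-0.15,-18.4],[0,0,-0.02],0.5],[[-0.1,-0.15,-18.4],[0,0,-0.02],0.5]]' --newtons 50

```text
t: 4.35
tool_pos: [0.5716, -0.1535, 0.0186]
tcp_rot: [0.785, 0.619, 0.001, 0.001]
contact_force: [-0.2, 0.1, 0.1]
finger_gap: 0.0191
gripper_force: 0.0
```

Request:
servo_tool --deltas '[[[0,0,0],[0,0,0],0.5],[[0,0,0],[0,0,0],0.5],[[0,0,0],[0,0,0],0.5],[[0,0,0],[0,0,0],0.5],[[0,0,0],[0,0,0],0.5],[[0,0,0.5],[0,0,0],0.5],[[0,0,1.5],[0,0,0],0.5],[[0,0,3],[0,0,0],0.5]]'

```text
t: 5.35
tool_pos: [0.5707, -0.1533, 0.048]
tcp_rot: [0.785, 0.619, -0.0, -0.0]
contact_force: [0.4, 0.5, -2.6]
finger_gap: 0.0134
gripper_force: 48.9
```

Request:
servo_tool --deltas '[[[-0.1,2,3],[0,0,0.04],0.5],[[-0.3,7,5.5],[0,0,0.12],0.5],[[-0.5,13,5.5],[0,0,0.23],0.5],[[-0.8,19,5.5],[0,0,0.34],0.5],[[-1,25,5.5],[0,0,0.44],0.5],[[-1.3,30.5,5.5],[0,0,0.54],0.5],[[-1.4,33.5,4.5],[0,0,0.595],0.5],[[-1.4,34.3,3.5],[0,0,0.595],0.5]]'

```text
t: 6.35
tool_pos: [0.5568, 0.1914, 0.0828]
tcp_rot: [0.569, 0.823, 0.0, 0.0]
contact_force: [1.1, -1.7, -3.0]
finger_gap: 0.0133
gripper_force: 49.1
```

```bash
python3 - <<'E'
from h import *
for i in range(4): grab_frame('wrist')
f,K,R,t=cam('wrist'); im=f['frame']; s=monitor.observe();print(s['tool_pos'],s['tcp_rot'],s['contact_force'])
cv2.imwrite('pics/w3.png',cv2.resize(im,(800,600)))
f,K,R,t=cam('side'); cv2.imwrite('pics/s3.png',cv2.resize(f['frame'][230:384,100:300],None,fx=4,fy=3.9))
E
```

```text
[0.55725807 0.18857833 0.08275619] [5.70201907e-01 8.21504568e-01 5.72286306e-05 1.62048220e-04] [-0.43556053  0.20279301 -2.87900509]
```

View pics/w3.png

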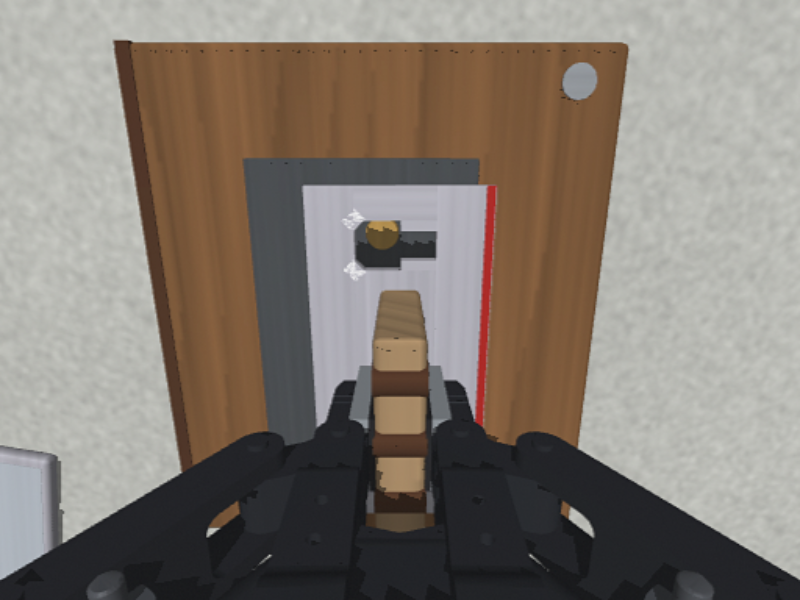

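The wrist view (800 px) shows the far keyhole's entry hole at about (378,244) and the brass head through it at about (382,232). Turning both into world positions gives the offset.

```bash
python3 - <<'E'
from h import *
f,K,R,t=cam('wrist'); s=monitor.observe(); im=f['frame']
hsv=cv2.cvtColor(im,cv2.COLOR_BGR2HSV)[135:175,222:262]
m=((hsv[...,0]>13)&(hsv[...,0]<28)&(hsv[...,1]>110)&(hsv[...,2]>60)); r,c=np.nonzero(m); print(r.min()+135,r.max()+135,c.min()+222,c.max()+222)
x=np.deg2rad(200.6); X=np.array([np.cos(x),np.sin(x)]); Y=np.array([-X[1],X[0]])
h=onplane((244*.64,378*.64),K,R,t,s['tool_pos'][2]-.013)[:2]
b=onplane((232*.64,382*.64),K,R,t,.034)[:2]
print(h,b,'move needed along board x,y mm',1000*(b-h)@X,1000*(b-h)@Y)
E=h; c=E-.007*X-(.045*Y if (E-s['tool_pos'][:2])@Y>0 else -.045*Y); print('rest centre',c,'tcp',s['tool_pos'], 'rel xy',1000*(c-s['tool_pos'][:2])@X,1000*(c-s['tool_pos'][:2])@Y)
q=s['tcp_rot'];print(np.rad2deg(2*np.arctan2(q[1],q[0])))
E
```

```text
141 158 234 254
[0.53310952 0.23009432] [0.53345777 0.22947916] move needed along board x,y mm -0.10954618724509776 0.6983526767685855
rest centre [0.55549481 0.19043453] tcp [0.55733358 0.18872415 0.08283366] rel xy 1.119410335501384 -2.2479715673051883
110.47538527555436
```

Request:
servo_tool --deltas '[[[0.02,-0.05,-1],[0,0,0],0.5],[[0.02,-0.05,-2],[0,0,0],0.5],[[0.02,-0.05,-2.7],[0,0,0],0.5],[[0.02,-0.05,-2.9],[0,0,0],0.5],[[0.02,-0.05,-3.1],[0,0,0],0.5],[[0.02,-0.05,-3.3],[0,0,0],0.5],[[0.02,-0.05,-3.3],[0,0,0],0.5],[[0.02,-0.05,-3.3],[0,0,0],0.5]]'

```text
t: 7.7
tool_pos: [0.5572, 0.1892, 0.0494]
tcp_rot: [0.569, 0.822, 0.0, 0.0]
contact_force: [-0.5, 0.3, -2.9]
finger_gap: 0.0133
gripper_force: 49.1
```

Request:
servo_tool --deltas '[[[0,0,-0.15],[0,0,0],0.5],[[0,0,-0.3],[0,0,0],0.5],[[0,0,-0.45],[0,0,0],0.5],[[0,0,-0.6],[0,0,0],0.5],[[0,0,-0.75],[0,0,0],0.5],[[0,0,-0.8],[0,0,0],0.5],[[0,0,-0.8],[0,0,0],0.5],[[0,0,-0.8],[0,0,0],0.5]]'

```text
t: 8.7
tool_pos: [0.5572, 0.1892, 0.0414]
tcp_rot: [0.57, 0.822, 0.0, 0.0]
contact_force: [0.5, 0.9, -0.2]
finger_gap: 0.0135
gripper_force: 49.5
```

Request:
servo_tool --deltas '[[[0,0,-0.05],[0,0,0],0.5],[[0,0,-0.1],[0,0,0],0.5],[[0,0,-0.15],[0,0,0],0.5],[[0,0,-0.18],[0,0,0],0.5],[[0,0,-0.18],[0,0,0],0.5],[[0,0,-0.18],[0,0,0],0.5],[[0,0,-0.18],[0,0,0],0.5],[[0,0,-0.18],[0,0,0],0.5]]'

```text
t: 9.7
tool_pos: [0.5573, 0.1892, 0.0405]
tcp_rot: [0.569, 0.822, 0.0, 0.0]
contact_force: [-5.0, -1.0, 11.5]
finger_gap: 0.0136
gripper_force: 51.4
```

Request:
servo_tool --deltas '[[[0,0,0.06],[0,0,0],0.5],[[-0.1,-0.04,0.06],[0,0,0],0.5],[[-0.2,-0.08,0.06],[0,0,0],0.5],[[-0.3,-0.11,0.06],[0,0,0],0.5],[[-0.4,-0.15,0.06],[0,0,0],0.5],[[-0.5,-0.19,0.06],[0,0,0],0.5],[[-0.6,-0.23,0.06],[0,0,0],0.5],[[-0.6,-0.23,0.06],[0,0,0],0.5]]'

```text
t: 10.7
tool_pos: [0.5516, 0.187, 0.0406]
tcp_rot: [0.57, 0.822, 0.001, 0.0]
contact_force: [4.4, 2.1, 5.7]
finger_gap: 0.013
gripper_force: 50.3
```

Request:
servo_tool --deltas '[[[-0.1,-0.04,0.03],[0,0,0],0.5],[[-0.2,-0.08,0.03],[0,0,0],0.5],[[-0.3,-0.11,0.03],[0,0,0],0.5],[[-0.4,-0.15,0.03],[0,0,0],0.5],[[-0.5,-0.19,0.03],[0,0,0],0.5],[[-0.6,-0.23,0.03],[0,0,0],0.5],[[-0.7,-0.26,0.03],[0,0,0],0.5],[[-0.7,-0.26,0.03],[0,0,0],0.5]]'

```text
t: 11.7
tool_pos: [0.5442, 0.1843, 0.0405]
tcp_rot: [0.57, 0.822, 0.0, 0.0]
contact_force: [3.7, 1.4, 6.2]
finger_gap: 0.0134
gripper_force: 50.2
```

Request:
servo_tool --deltas '[[[-0.05,-0.02,0.02],[0,0,0],0.5],[[-0.09,-0.035,0.02],[0,0,0],0.5],[[-0.13,-0.05,0.02],[0,0,0],0.5],[[-0.17,-0.065,0.02],[0,0,0],0.5],[[-0.21,-0.08,0.02],[0,0,0],0.5],[[-0.25,-0.095,0.02],[0,0,0],0.5],[[-0.25,-0.095,0.02],[0,0,0],0.5],[[-0.25,-0.095,0.02],[0,0,0],0.5]]'

```text
t: 12.7
tool_pos: [0.5415, 0.1833, 0.0405]
tcp_rot: [0.57, 0.822, -0.0, -0.0]
contact_force: [2.3, 1.7, 3.9]
finger_gap: 0.0135
gripper_force: 50.0
```

Request:
servo_tool --deltas '[[[-0.03,-0.01,0],[0,0,0],0.5],[[-0.06,-0.02,0],[0,0,0],0.5],[[-0.09,-0.035,0],[0,0,0],0.5],[[-0.12,-0.045,0],[0,0,0],0.5],[[-0.15,-0.055,0],[0,0,0],0.5],[[-0.17,-0.065,0],[0,0,0],0.5],[[-0.17,-0.065,0],[0,0,0],0.5],[[-0.17,-0.065,0],[0,0,0],0.5]]'

```text
t: 13.7
tool_pos: [0.541, 0.1831, 0.0407]
tcp_rot: [0.57, 0.822, 0.001, 0.001]
contact_force: [12.6, 5.0, -3.0]
finger_gap: 0.0134
gripper_force: 49.1
```

```bash
python3 - <<'E'
from h import *
f,K,R,t=cam('wrist'); s=monitor.observe(); print(s['tool_pos'],s['contact_force'])
g=cam('side')[0]['frame'][300:370,150:250]
im=np.hstack([cv2.resize(f['frame'][110:330,160:350],(400,463)),cv2.resize(g,(400,463))])
cv2.imwrite('pics/w4.png',im)
E
```

```text
[0.54104081 0.18311166 0.04068464] [12.43986218  4.73949534 -2.43280238]
```

View pics/w4.png

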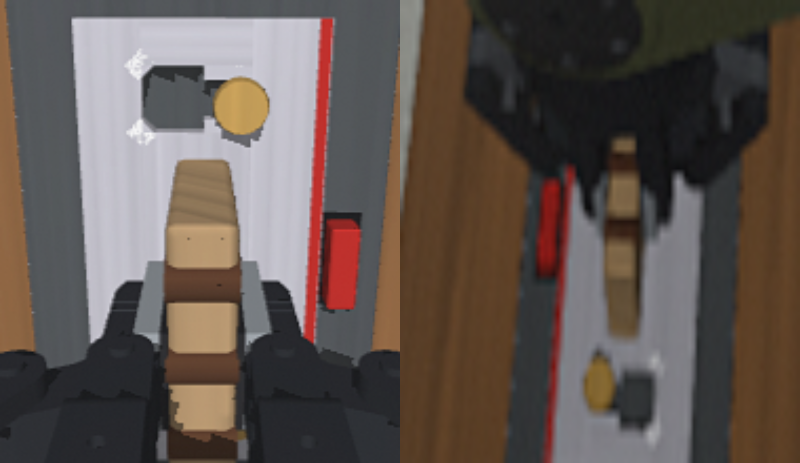

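The necks are against the slot ends (horizontal force stepped up to about 13 N). The crop shows both heads at the slot ends and the red catch standing up at (342,265), behind the plate's red edge. I'll ease off, release and move clear.

Request:
servo_tool --deltas '[[[0.08,0.03,-0.02],[0,0,0],0.5],[[0.1,0.04,-0.02],[0,0,0],0.5],[[0.1,0.04,-0.02],[0,0,0],4],[[0.1,0.04,-0.02],[0,0,0],5],[[0.1,0.04,-0.02],[0,0,0],5],[[0.1,0.04,-0.02],[0,0,0],5],[[0.1,0.04,-0.02],[0,0,0],5],[[0.1,0.04,-0.02],[0,0,0],5]]'

```text
t: 14.8
tool_pos: [0.5409, 0.1831, 0.0404]
tcp_rot: [0.569, 0.822, -0.0, -0.0]
contact_force: [-0.3, -0.8, 0.2]
finger_gap: 0.0499
gripper_force: 0.0
```

Request:
servo_tool --deltas '[[[0,0,0.5],[0,0,0],5],[[0,0,2],[0,0,0],5],[[0,0,5],[0,0,0],5],[[0,0,9],[0,0,0],5],[[0,0,13],[0,0,0],5],[[0,0,16],[0,0,0],5],[[0,0,17],[0,0,0],5],[[0,0,17],[0,0,0],5]]'

```text
t: 15.8
tool_pos: [0.5409, 0.183, 0.2105]
tcp_rot: [0.57, 0.822, 0.0, 0.0]
contact_force: [-0.2, 0.3, 0.3]
finger_gap: 0.0499
gripper_force: 0.0
```

```bash
python3 - <<'E'
from h import *
for i in range(3): grab_frame('wrist')
f,K,R,t=cam('wrist'); s=monitor.observe(); print(s['tool_pos'],s['contact_force'],s['finger_gap'])
g=cam('side')[0]['frame'][280:380,140:270]
im=np.hstack([cv2.resize(f['frame'][80:280,160:360],(400,400)),cv2.resize(g,(400,400))])
cv2.imwrite('pics/w5.png',im)
E
```

```text
[0.54055283 0.18297937 0.20913853] [ 0.46124655 -0.16955973  0.1676846 ] 0.05004039522771326
```

View pics/w5.png

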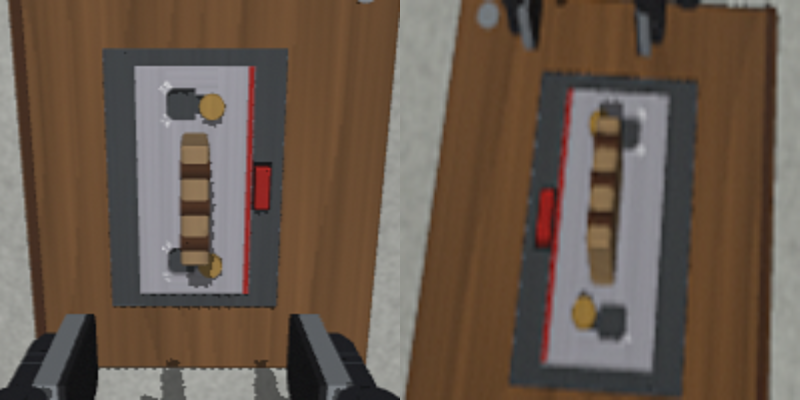

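The rest is seated flat with both heads at the slot ends. The catch at (262,187) is up behind the red edge, and the gripper is clear.

```bash
python3 -c "
from h import *
print(order.sign_off())"
```

```text
the job is handed in; nothing more can be done
None
```

The brush rest is locked on the screws with the red catch up behind the plate. I let go, moved the arm clear and handed the job in at about 16 s; the mug, phone, tub and look-alikes were not touched.

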